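Trip test of the bench power unit's earth-leakage switch

TASK

Do the routine trip test on the bench power unit: press the test button of the earth-leakage switch so that its lever drops, then lift that lever back until it stands latched fully up again. Finish by sliding the clear shutter fully shut over the button; leave the two neighbouring breakers on and do not disturb the tools lying beside the unit.

Things in the scene. Friction and masses are not known exactly. Their poses are not given: they have to be found in the camera images.
- unit: fixed bench power unit, dark grey, a box 172 (x) x 216 (y) x 45 mm high; origin at the centre of its underside on the worktop; +x to its back (cable glands), -x to its front. Three white modules stand on its deck side by side at y = +60, 0, -60 mm, in any order; each has a dark grey lever, only the earth-leakage switch has a round button. Aluminium rails at y = +-100 mm (top 82 mm up) carry the shutter
- rcd_button_top (a point): centre of the top face of the earth-leakage switch's test button: round, 22 mm across, light grey, 73 mm above the worktop when up, 16 mm above the module's front step, at x = -12 mm of the unit; pressed straight down, travel 9.5 mm. The open shutter parks in front of it
- rcd_button (a joint): travel of the test button in m: 0 up, 0.0095 fully down; spring return. It takes about 4 N at first and the lever trips after about 8 mm, so press it right down; it rises by itself
- rcd_lever (a joint): angle of the earth-leakage switch's lever in rad: 0 = fully up (standing, leaning 20 deg to the back of the unit), 1.047 = dropped (leaning 40 deg to the front). It snaps to whichever end is nearer, with the balance point at about 0.52 and about 1 N needed at the tip to start it. It can latch up only while the button is released
- rcd_lever_tip (a point): middle of the rounded end of that lever: a dark grey paddle 20 mm wide (y), 7 to 8 mm thick, reaching 50 mm from its hinge. The tip is 107 mm above the worktop, at x = 69 mm of the unit, when up; 98 mm, at x = 20 mm, when dropped. It moves on a 50 mm arc about the hinge, up and to the back when lifted
- rcd_lever_hinge (a point): hinge axis of that lever (runs along the unit's y), 60 mm above the worktop at x = 52 mm of the unit, inside the module's raised nose (x = 31 to 73 mm, top 71 mm above the worktop; the step before it is 57 mm high)
- breaker_a_lever (a joint): lever of one neighbouring breaker (no button), rad: 0 = up (on), 1.047 = dropped; same shape as the other levers, somewhat stiffer
- breaker_b_lever (a joint): lever of the other neighbouring breaker, likewise
- breaker_a_lever_tip (a point): end of the first breaker's lever, same size as the other
- breaker_b_lever_tip (a point): end of the second breaker's lever
- shutter (a joint): opening of the shutter in m: 0 = fully shut (over the button row), 0.05 = fully open (pulled to the unit's front). It stays where it is left; about 2 N moves it
- shutter_bar (a point): middle of the shutter's dark steel grip bar: 110 mm long (y), 8 mm thick (x), 18 mm high, top 99 mm above the worktop, on the front edge of the shutter, a clear plate 50 (x) x 190 (y) x 3 mm, top 81 mm above the worktop, that reaches 46 mm back from the bar's middle. Pushing the bar to the unit's back (+x) shuts it
- screwdriver: loose screwdriver, 165 x 22 mm, lying on the worktop right of the unit; not to be disturbed
- spanner: loose open-ended steel spanner, 130 x 23 mm, lying on the worktop left of the unit; not to be disturbed

How it is judged (in metres and radians):
On the way, in this order (a step that is already met when the one before it is completed fails the run):
1. the test button is being pressed while the lever still stands up (value of joint rcd_button above 0.001 m and value of joint rcd_lever below 0.45 rad).
2. the earth-leakage switch's lever has dropped (value of joint rcd_lever above 0.9 rad), for 0.1 s.
3. that lever is latched fully up again (value of joint rcd_lever below 0.1 rad), for 0.2 s.
4. the shutter is shut (value of joint shutter below 0.004 m), for 0.1 s.
At the end, for the whole second after the job is handed in: the earth-leakage switch's lever stands fully up (within 0.1 rad), its button is released (within 1.5 mm), the shutter is shut (within 4 mm), and both breakers' levers are up (within 0.1 rad) (value of joint each of rcd_lever, breaker_a_lever, breaker_b_lever below 0.1 rad and value of joint rcd_button below 0.0015 m and value of joint shutter below 0.004 m); the robot touches nothing.
It fails at once if a neighbouring breaker is knocked off (value of joint any of breaker_a_lever, breaker_b_lever above 0.5 rad).
It fails at once if the screwdriver or the spanner is moved by more than 2 cm (distance of any of screwdriver, spanner from where it was at the start of the episode above 0.02 m).
It also fails if it takes over 42 s, if anything falls off the work surface, if the arm or the gripper's body presses on something with over 40 N, if the wrist force passes 120 N, or if a joint passes its speed limit or range.

ROBOT

A 6-joint arm with a two-finger parallel gripper is mounted at the origin on a cart in front of the work surface, level with it; the furniture and walls round the work are solid. World frame = base frame: x ahead of the robot, y to its left, z up, the work surface at z = 0. Lengths are in m, angles in degrees, forces in N, time in s.
With the tool pointing down it reaches from about 0.425 to 0.95 m from the base axis. Payload 3.5 kg.
Tool frame: the origin (TCP) lies at the very end of the fingers, on their centre line; the grasp point (between the pads) lies pinch_z behind it (pinch_z is the distance from the TCP to the grasp point, in m); z points along the fingers, x is the direction in which the jaws open and shut, and the axes are right-handed (so a half turn about z gives the same grasp; the last joint's range is limited). The gripper opens to 85 mm and grips with 20 to 120 N. Pads are 22 mm wide; open, the fingers measure 114 mm over their backs; the gripper's body (76 mm by 85 mm) begins 54 mm behind the grasp point. The pads swing forward as they close: fully open they stand 13 mm farther back than shut.
Start: joints at [59.989, 16.404, 90.338, -0, 73.258, -8.594], TCP at [0.246, 0.628, 0.231] pointing down, gripper open.
Joint ranges: [-158.93, 158.93], [-51.34, 127.21], [12.03, 142.37], [-87.48, 267.48], [13.55, 161.25], [-162.69, 162.69]. Speed limits (degrees/s): [159.86, 159.86, 180, 180, 180, 180].

INTERFACE

Orientations are given as a 3x3 rotation matrix whose columns are the frame's x, y, z axes.
In Python, from plant import state, snapshot, job_done, look_for, masks_of, pinch_z gives the robot as it stands. The module is installed in compiled form; this text tells all that it offers.
- The arm moves only by the shell command python3 -m pendant 'ROWS' [OPENING] [FORCE]. ROWS is a JSON object of lists of equal length, an entry for each row: "offset": the shift along the tool's x, y, z in m, a list of three; "spin": the turn about the tool's z in degrees. A call has 1 to 12 rows; each row shifts and turns the commanded pose from where the row before left it, along the tool's axes as they then stand; what a row does not reach is not made up. A row lasts 1/8 s, in which the tool goes at most 62.5 mm and 10.7 degrees, less where a joint would pass 70% of its speed; a pose out of reach is approached as far as the arm can. A call with a gripper value outside its range is refused whole. OPENING is the opening, from 0 (shut) to 1 (fully open), set as the call begins (- or left out, the last holds). The fingers move at their own pace and stop on an object; FORCE is the grip in N (left out, the last holds). Time passes only in rows, so rows that do not move let the fingers close. It gives the time, the measured TCP pose, the force and the opening at its end, in the units of the state.
- state(): the state, without advancing time (a new reading comes with each control period).
- snapshot(name): name is "scene" or "top" or "wrist"; returns a dict with "color" (420x560x3 uint8, red, green, blue), "intrinsics" (3x3 intrinsics, pixels), "R" (3x3) and "t" (3): a world point X has camera coordinates R X + t; the wrist camera has in their place "T_tool_cam" (4x4, takes a point from camera to tool coordinates, whose origin is the TCP and whose axes are the tool frame's). Camera axes: x right, y down, z forward; pixel columns grow to the right and rows downward; lengths in m; the calibration is good to about 2 mm. A picture is of the moment at which its call begins: read the wrist's pose just before it. There is no depth.
- job_done(): hands the job in, once; it reports no verdict.
Trained networks look in the newest picture that a camera, given by its name, has taken for a name from the list of things; names that differ only in an ending like _2 or _b are one class to them, and where a whole thing is asked for, a point or a joint stands for the part that bears it (a point fixed in the world has none). Each returns a list of dicts, best first, with "conf" (0 to 1); they miss things now and then, are a little off and sometimes report something else, mostly with a low value. They report only what shows in the picture. A call takes as long as a camera call.
- look_for(camera, query): "bbox" ([left, top, width, height] in pixels, round what is visible of it).
- masks_of(camera, query): "pixels" (420x560 bool, what is visible of it) and "bbox" ([left, top, width, height] in pixels, round what is visible of it).
The state is a dict: "t": time; "joint_positions": joint angles; "qd": joint speeds; "joint_efforts": joint torques, N m; "eef_pos": TCP position; "tcp_rot": TCP orientation; "wrist_force": force on the tool from outside, world axes, zero at the start; "wrist_torque": the same for the moment, N m; "width": finger opening in m.
Only numpy, scipy, OpenCV 4.12 (cv2) and the standard library are available. Lean on these libraries where they do the work, as an engineer would, in place of code of your own. Each camera call takes 0.05 s, during which the arm holds its last target.

## Working session

There is one attempt and no reset: what is moved stays moved. The work goes in short steps, Python scripts to look and compute and a shell command to move; the robot and the scene stay as the last step left them, time stands still between calls to the robot, and variables do not carry over. Pictures are saved under pics/ and viewed, and the job is handed in when it is done.

```bash
ls; mkdir -p pics; cat > h.py <<'E'
from plant import *
import numpy as np, cv2
def save(s,name): cv2.imwrite('pics/'+name,s['color'][:,:,::-1])
def ray(s,uv):
    K=np.array(s['intrinsics']);R=np.array(s['R']);t=np.array(s['t'])
    d=R.T@np.linalg.inv(K)@np.array([uv[0],uv[1],1.]);c=-R.T@t
    return c,d
def atz(s,uv,z):
    c,d=ray(s,uv); return c+d*(z-c[2])/d[2]
def proj(s,X):
    p=np.array(s['R'])@np.array(X)+np.array(s['t']); q=np.array(s['intrinsics'])@p; return q[:2]/q[2]
E
python3 - <<'E'
from h import *
for n in ['scene','top','wrist']:
    s=snapshot(n); save(s,n+'0.png')
    for q in ['unit','rcd_button_top','rcd_lever','shutter_bar','breaker_a_lever','screwdriver','spanner']:
        print(n,q,[([round(float(x)) for x in r['bbox']],round(float(r['conf']),2)) for r in look_for(n,q)][:4])
    if n!='wrist':
        print(s['R'],s['t'],s['intrinsics'])
    else: print(s['T_tool_cam'])
print(pinch_z); print(state())
E
```

```text
pics
scene unit [([247, 173, 123, 103], 0.7)]
scene rcd_button_top [([312, 202, 6, 13], 0.62), ([284, 177, 12, 17], 0.25)]
scene rcd_lever [([283, 176, 12, 16], 0.46)]
scene shutter_bar [([300, 186, 73, 66], 0.72)]
scene breaker_a_lever [([300, 183, 70, 69], 0.48)]
scene screwdriver [([324, 165, 7, 10], 0.6)]
scene spanner [([248, 254, 54, 34], 0.65)]
[[-0.7813606  -0.62400023  0.00996684]
 [-0.48280394  0.59428366 -0.64321636]
 [ 0.39544402 -0.50739595 -0.7656196 ]] [0.48356618 0.32926537 0.67386873] [[406.54007186   0.         276.79504959]
 [  0.         406.54007186 214.28545781]
 [  0.           0.           1.        ]]
top unit [([260, 181, 105, 91], 0.84), ([304, 232, 17, 12], 0.45)]
top rcd_button_top [([307, 191, 10, 14], 0.69), ([306, 230, 11, 10], 0.48)]
top rcd_lever [([309, 190, 8, 13], 0.66)]
top shutter_bar [([261, 246, 102, 23], 0.7)]
top breaker_a_lever [([334, 190, 15, 14], 0.66), ([261, 183, 104, 90], 0.51)]
top screwdriver [([379, 194, 13, 70], 0.55)]
top spanner [([236, 213, 8, 55], 0.8)]
[[ 1.06349764e-02 -9.99943425e-01 -2.11757351e-04]
 [-9.81800344e-01 -1.04
[... 747 characters left out ...]
-1.68174589e-04,
        7.32558973e+01, -8.59218381e+00]), 'qd': array([ 0.09802432, -0.08869863,  0.04370018, -0.02694828,  0.05527246,
       -0.06172094]), 'joint_efforts': array([-6.61861704e-04, -4.05962777e+01, -2.92934757e+01, -1.05723589e-04,
        5.19651530e-04,  7.78022553e-06]), 'eef_pos': array([0.24644446, 0.62840732, 0.23130317]), 'tcp_rot': array([[ 3.65174300e-01,  9.30939166e-01,  5.94854562e-06],
       [ 9.30939166e-01, -3.65174300e-01,  4.67909590e-06],
       [ 6.52820962e-06,  3.82904852e-06, -1.00000000e+00]]), 'wrist_force': array([-0.03992226, -0.19178549, -0.19617018]), 'wrist_torque': array([ 0.05129533, -0.01974922,  0.01320234]), 'width': 0.08513433802790524}
```

```bash
python3 - <<'E'
import cv2
a=cv2.imread('pics/top0.png')[165:285,220:400]; cv2.imwrite('pics/topc.png',cv2.resize(a,None,fx=4.4,fy=4.4,interpolation=cv2.INTER_CUBIC))
a=cv2.imread('pics/scene0.png')[155:300,235:385]; cv2.imwrite('pics/scenec.png',cv2.resize(a,None,fx=4.1,fy=4.1,interpolation=cv2.INTER_CUBIC))
E
```

```text
(no output)
```

View pics/topc.png

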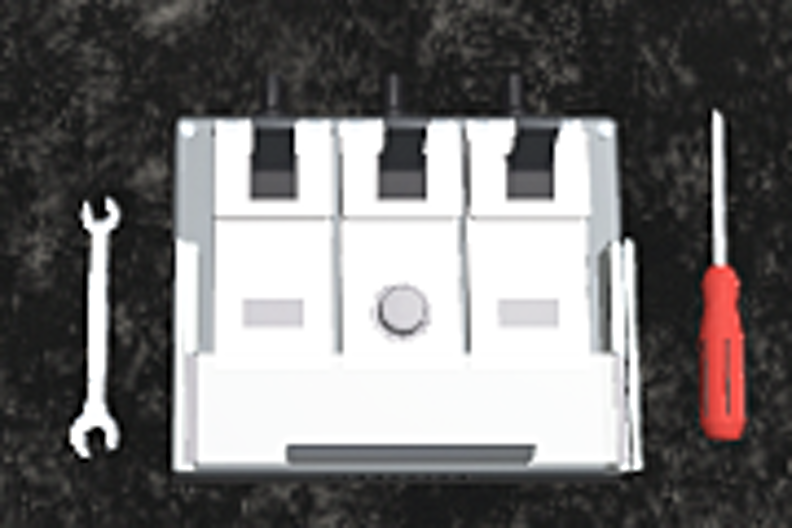

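View pics/scenec.png

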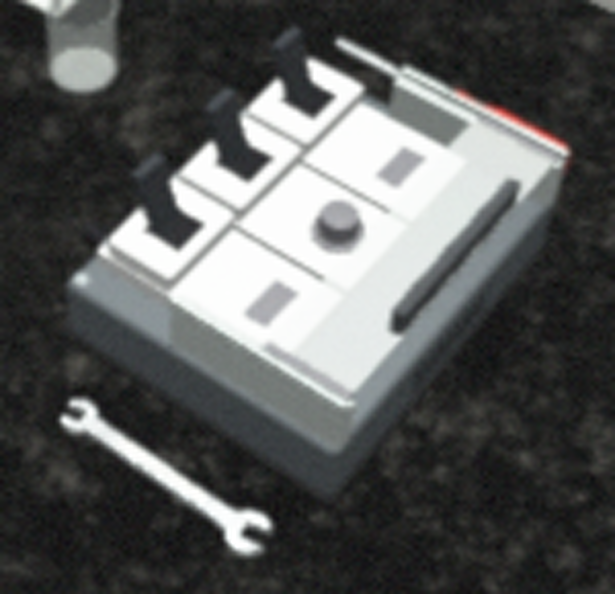

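View pics/scene0.png

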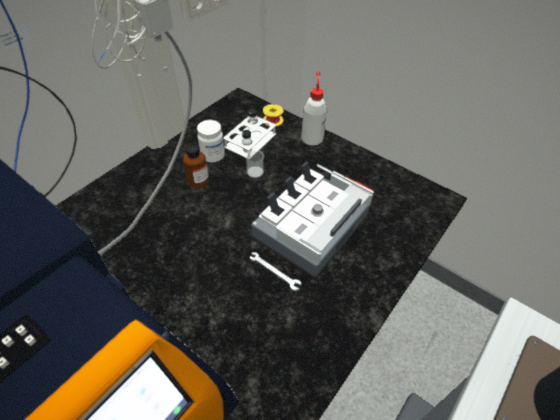

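```bash
python3 - <<'E'
from h import *
s=snapshot('top'); c=snapshot('scene')
f=lambda u,v:(220+(u+.5)/4.4-.5,165+(v+.5)/4.4-.5)
g=lambda u,v:(235+(u+.5)/4.1-.5,155+(v+.5)/4.1-.5)
print('btn',atz(s,f(402,308),.073),atz(c,g(341,217),.073))
print('nose edge',atz(s,f(215,216),.071),atz(s,f(590,216),.071))
print('bar',atz(s,f(290,447),.099),atz(s,f(536,447),.099),atz(c,g(513,185),.099),atz(c,g(396,320),.099))
print('back',atz(s,f(178,118),.045),atz(s,f(615,118),.045))
print('frontbot',atz(s,f(175,470),.045),atz(s,f(640,470),.045))
print('wrist cam', -np.array(s['R']).T@s['t'])
for q in ['screwdriver','spanner']:
    b=look_for('top',q)
    if b:
        x,y,w,h=b[0]['bbox']; print(q,atz(s,(x,y),.01),atz(s,(x+w,y+h),.01))
E
```

```text
btn [ 0.55211433 -0.05362376  0.073     ] [ 0.55017347 -0.05211038  0.073     ]
nose edge [0.59470443 0.03310576 0.071     ] [ 0.5965546  -0.14152241  0.071     ]
bar [ 0.48613497 -0.00198718  0.099     ] [ 0.48728515 -0.11027949  0.099     ] [ 0.48371358 -0.1046328   0.099     ] [0.48189408 0.00443665 0.099     ]
back [0.64785437 0.05228155 0.045     ] [ 0.65009527 -0.15945583  0.045     ]
frontbot [0.47856614 0.050648   0.045     ] [ 0.48087582 -0.16676164  0.045     ]
wrist cam [0.42878274 0.0144882  0.9358111 ]
screwdriver [ 0.63526283 -0.20825544  0.01      ] [ 0.4969947  -0.23007371  0.01      ]
spanner [0.53559481 0.0469877  0.01      ] [ 0.48292724 -0.16796661  0.01      ]
```

View pics/top0.png

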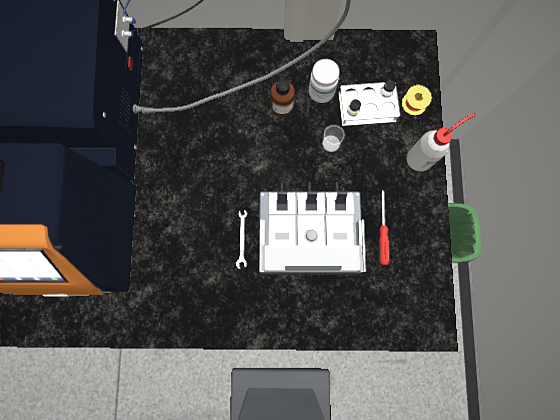

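```bash
python3 - <<'E'
from h import *
c=snapshot('scene');s=snapshot('top')
for i in range(6):
    p=np.array([.246,.628,.231])+(np.array([.53,-.053,.231])-np.array([.246,.628,.231]))*i/5
    print(p,proj(c,p),proj(s,p),proj(s,[p[0],p[1],0]))
print(proj(c,[0,0,0]))
st=state();d=np.array([.53,-.053,.231])-st['eef_pos'];print(st['tcp_rot'].T@d)
E
```

```text
[0.246 0.628 0.231] [131.93604109 856.03380026] [-124.78467092  413.3719048 ] [-21.95310292 383.37785035]
[0.3028 0.4918 0.231 ] [213.01450516 576.03730566] [-30.65769567 375.33950252] [ 47.14589687 355.32311393]
[0.3596 0.3556 0.231 ] [261.72799934 407.81004867] [ 60.57003153 338.47855367] [114.6490819  327.91629083]
[0.4164 0.2194 0.231 ] [294.2313826  295.56281409] [149.03043061 302.73575545] [180.61110316 301.13519232]
[0.4732 0.0832 0.231 ] [317.46167721 215.33927837] [234.84753769 268.06099054] [245.08414438 274.95863139]
[ 0.53  -0.053  0.231] [334.89183715 155.14593676] [318.13808535 234.40709264] [308.11805965 249.36636691]
[568.52698311 412.92884209]
[-5.30768382e-01  5.12780916e-01  3.32285405e-04]
```

```bash
python3 -m pendant '{"offset":[[-0.033,0.0249,0],[-0.033,0.0249,0],[-0.033,0.0249,0],[-0.033,0.0249,0],[-0.033,0.0249,0],[-0.033,0.0249,0],[-0.033,0.0249,0],[-0.033,0.0249,0]],"spin":[0,0,0,0,0,0,0,0]}' 0 40
python3 - <<'E'
from h import *
st=state();d=np.array([.53,-.053,.231])-st['eef_pos'];print(st['t'],st['eef_pos'],st['tcp_rot'].T@d)
E
```

```text
t: 2.5
eef_pos: [0.3357, 0.3087, 0.2316]
tcp_rot: [[0.365, 0.931, 0.001], [0.931, -0.365, 0.0], [0.001, 0.001, -1.0]]
wrist_force: [-0.1, 1.0, -0.3]
width: 0.0001
2.5 [0.33572369 0.30866143 0.23160011] [-0.26584969  0.31283567  0.00064885]
```

```bash
python3 -m pendant '{"offset":[[-0.0295,0.0348,0],[-0.0295,0.0348,0],[-0.0295,0.0348,0],[-0.0295,0.0348,0],[-0.0295,0.0348,0],[-0.0295,0.0348,0],[-0.0295,0.0348,0],[-0.0295,0.0348,0],[-0.0295,0.0348,0],[0,0,0],[0,0,0],[0,0,0]],"spin":[0,0,0,0,0,0,0,0,0,-7.4,-7.4,-7.4]}'
python3 - <<'E'
from h import *
st=state(); w=snapshot('wrist'); save(w,'w1.png'); print(st['eef_pos'],st['tcp_rot'],w['intrinsics'])
for q in ['rcd_button_top','rcd_lever','breaker_a_lever','shutter_bar']:
    print(q,[([round(float(x)) for x in r['bbox']],round(float(r['conf']),2)) for r in look_for('wrist',q)][:4])
E
```

```text
t: 4.0
eef_pos: [0.5302, -0.0519, 0.2314]
tcp_rot: [[-0.017, 1.0, 0.0], [1.0, 0.017, 0.0], [0.0, 0.0, -1.0]]
wrist_force: [-0.7, -0.3, -0.1]
width: -0.0001
[ 0.53015946 -0.05194114  0.23137584] [[-1.73768024e-02  9.99849011e-01  5.18741949e-05]
 [ 9.99849012e-01  1.73768023e-02  2.84200061e-06]
 [ 1.94016388e-06  5.19157474e-05 -9.99999999e-01]] [[359.76422367   0.         274.67521095]
 [  0.         359.76422367 204.72061564]
 [  0.           0.           1.        ]]
rcd_button_top []
rcd_lever []
breaker_a_lever [([190, 273, 25, 38], 0.92), ([149, 124, 247, 66], 0.3)]
shutter_bar [([147, 128, 249, 63], 0.82), ([189, 277, 31, 38], 0.72)]
```

View pics/w1.png

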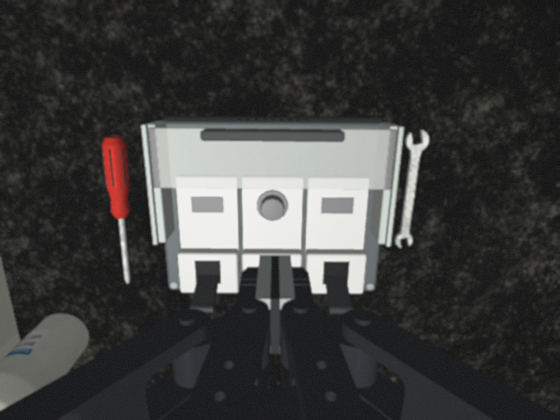

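```bash
cat >> h.py <<'E'
def watz(w,st,uv,z):
    T=np.array(w['T_tool_cam']);K=np.array(w['intrinsics']);R=np.array(st['tcp_rot'])
    d=R@T[:3,:3]@np.linalg.inv(K)@np.array([uv[0],uv[1],1.]);c=st['eef_pos']+R@T[:3,3]
    return c+d*(z-c[2])/d[2]
E
python3 - <<'E'
from h import *
st=state(); w=snapshot('wrist')
a=w['color'][100:310,130:420]; cv2.imwrite('pics/w1c.png',cv2.resize(a,None,fx=2.7,fy=2.7,interpolation=cv2.INTER_CUBIC)[:,:,::-1])
P=lambda u,v,z:print(watz(w,st,(u,v),z))
P(272,206,.073);P(202,131,.099);P(342,131,.099);P(170,287,.045);P(371,287,.045);P(178,252,.071);P(367,250,.071)
P(202,130+10,.099)
E
```

```text
[ 0.54889993 -0.05204768  0.073     ]
[ 0.48217003 -0.1047139   0.099     ]
[ 4.81131728e-01 -4.32601927e-05  9.90000000e-02]
[ 0.64642593 -0.15639903  0.045     ]
[0.6443727  0.05029786 0.045     ]
[ 0.59465959 -0.13783206  0.071     ]
[0.59093965 0.0351363  0.071     ]
[ 0.48885233 -0.10505567  0.099     ]
```

View pics/w1c.png

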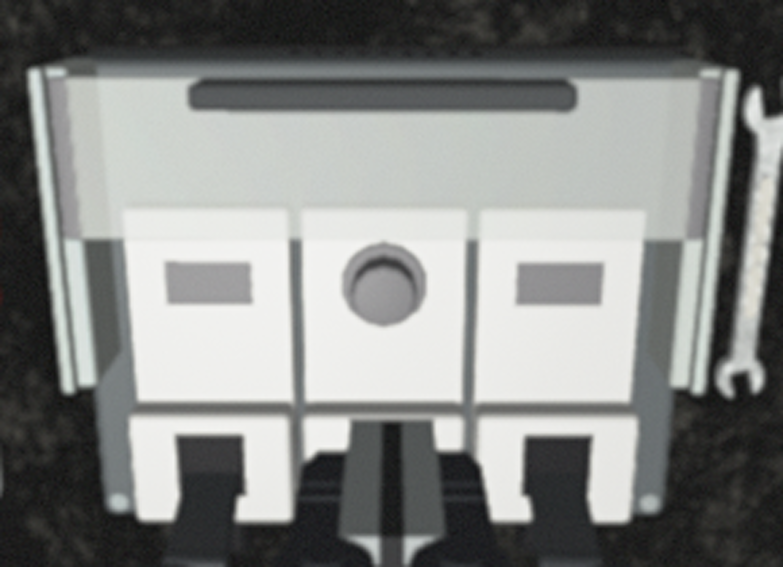

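```bash
python3 -m pendant '{"offset":[[-0.0005,0.012,0.02],[0,0.011,0.04],[0,0,0.045],[0,0,0.040],[0,0,0.007],[0,0,0.003],[0,0,0.0025],[0,0,0.0025],[0,0,0]],"spin":[0,0,0,0,0,0,0,0,0]}'
python3 - <<'E'
from h import *
st=state();print(st['eef_pos'],st['wrist_force'])
E
```

```text
t: 5.42
eef_pos: [0.5539, -0.052, 0.0723]
tcp_rot: [[-0.014, 1.0, 0.002], [1.0, 0.014, -0.001], [-0.001, 0.002, -1.0]]
wrist_force: [0.5, -0.1, 1.1]
width: -0.0001
[ 0.55387044 -0.05202942  0.07228101] [ 0.53265085 -0.13084277  1.1004808 ]
```

```bash
python3 -m pendant '{"offset":[[0,0,0.003],[0,0,0.003],[0,0,0.002],[0,0,0.001],[0,0,0]],"spin":[0,0,0,0,0]}'; python3 - <<'E'
from h import *
s=snapshot('scene'); a=s['color'][155:300,235:385]; cv2.imwrite('pics/s2.png',cv2.resize(a,None,fx=4,fy=4,interpolation=cv2.INTER_CUBIC)[:,:,::-1])
E
```

```text
t: 6.05
eef_pos: [0.5539, -0.052, 0.0635]
tcp_rot: [[-0.014, 1.0, 0.001], [1.0, 0.014, -0.0], [-0.0, 0.001, -1.0]]
wrist_force: [-0.6, 0.3, 6.5]
width: 0.0002
```

View pics/s2.png

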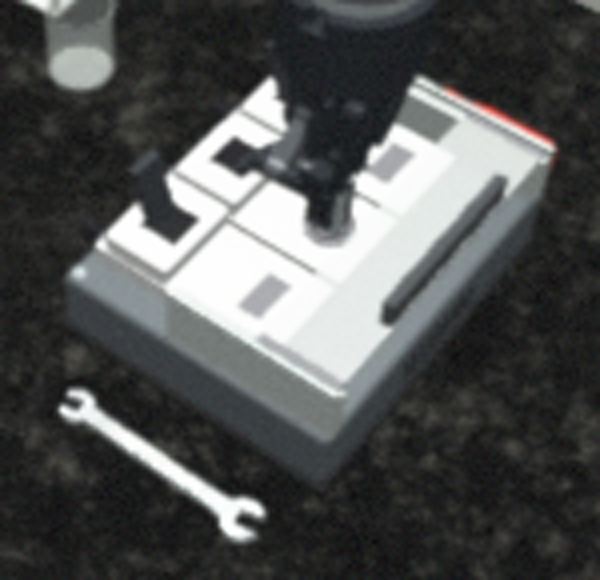

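```bash
python3 -m pendant '{"offset":[[0,0,0.0015],[0,0,0],[0,0,0]],"spin":[0,0,0]}'; python3 -m pendant '{"offset":[[0,0,-0.006],[0,0,-0.01],[0,0,-0.02],[0,-0.01,-0.025],[0,-0.01,-0.025],[0,0,-0.025],[0,0,0]],"spin":[0,0,0,0,0,0,0]}'; python3 - <<'E'
from h import *
st=state(); w=snapshot('wrist'); save(w,'w2.png')
s=snapshot('scene'); a=s['color'][155:300,235:385]; cv2.imwrite('pics/s3.png',cv2.resize(a,None,fx=4,fy=4,interpolation=cv2.INTER_CUBIC)[:,:,::-1])
E
```

```text
t: 6.48
eef_pos: [0.554, -0.0521, 0.0633]
tcp_rot: [[-0.014, 1.0, 0.001], [1.0, 0.014, -0.0], [-0.0, 0.001, -1.0]]
wrist_force: [-4.9, 0.9, 12.9]
width: 0.0001
t: 7.35
eef_pos: [0.5341, -0.0524, 0.1737]
tcp_rot: [[-0.014, 1.0, 0.004], [1.0, 0.014, -0.001], [-0.001, 0.004, -1.0]]
wrist_force: [0.3, -0.6, -0.2]
width: -0.0003
```

View pics/s3.png

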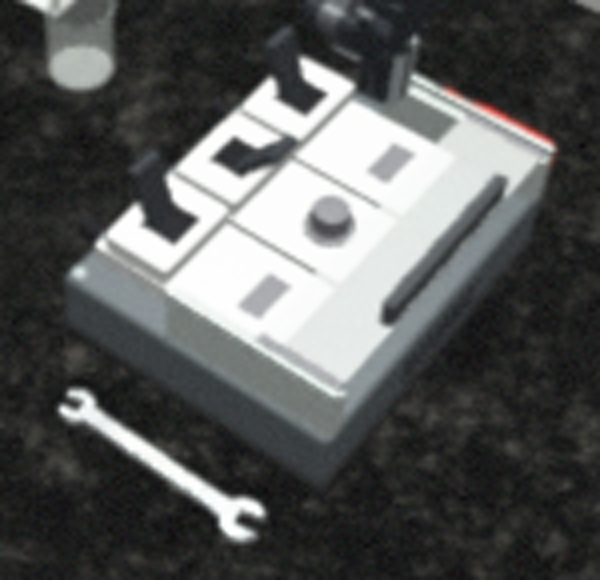

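View pics/w2.png

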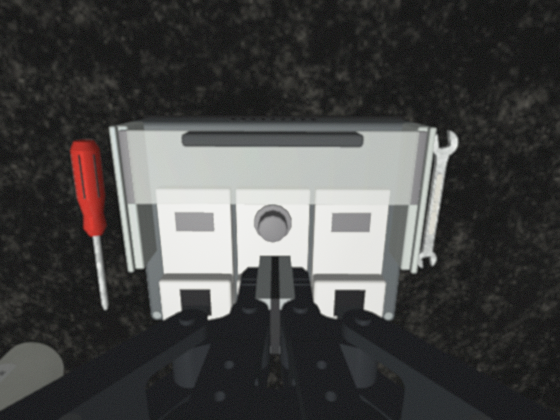

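```bash
python3 -m pendant '{"offset":[[0,0.017,0.005],[0,0,0.025],[0,0,0.035],[0,0,0.025],[0,0,0],[0,0.009,0],[0,0.009,0],[0,0.009,0],[0,0.006,0],[0,0,0]],"spin":[0,0,0,0,0,0,0,0,0,0]}'
```

```text
t: 8.7
eef_pos: [0.584, -0.0515, 0.0821]
tcp_rot: [[-0.014, 1.0, 0.001], [1.0, 0.014, -0.0], [-0.0, 0.001, -1.0]]
wrist_force: [-1.2, 0.4, 0.7]
width: -0.0002
```

```bash
python3 -m pendant '{"offset":[[0,0.005,0],[0,0.005,0],[0,0.005,0],[0,0.004,0],[0,0,0]],"spin":[0,0,0,0,0]}'; python3 - <<'E'
from h import *
s=snapshot('scene'); a=s['color'][155:300,235:385]; cv2.imwrite('pics/s4.png',cv2.resize(a,None,fx=4,fy=4,interpolation=cv2.INTER_CUBIC)[:,:,::-1])
E
```

```text
t: 9.32
eef_pos: [0.6025, -0.0512, 0.0819]
tcp_rot: [[-0.014, 1.0, 0.0], [1.0, 0.014, -0.0], [-0.0, 0.0, -1.0]]
wrist_force: [-0.1, -0.5, 0.7]
width: -0.0003
```

View pics/s4.png

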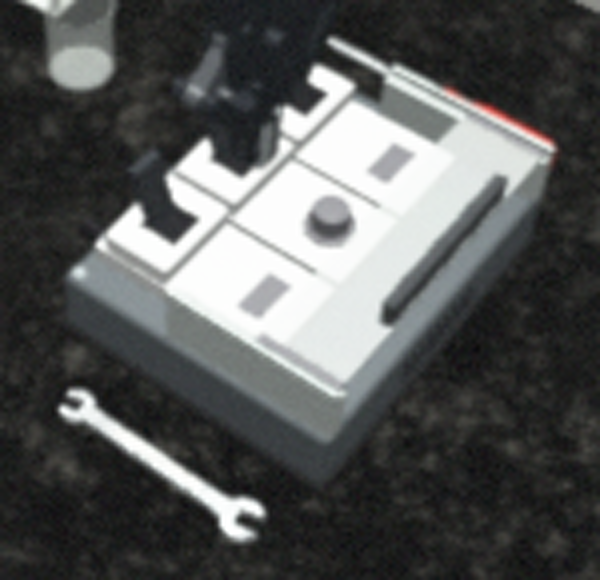

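```bash
python3 -m pendant '{"offset":[[0,0.003,0],[0,0,0],[0,-0.025,0],[0,-0.01,-0.02],[0,-0.02,-0.045],[0,-0.045,-0.01],[0,-0.05,0],[0,0,0]],"spin":[0,0,0,0,0,0,0,0]}'; python3 - <<'E'
from h import *
s=snapshot('scene'); a=s['color'][155:300,235:385]; cv2.imwrite('pics/s5.png',cv2.resize(a,None,fx=4,fy=4,interpolation=cv2.INTER_CUBIC)[:,:,::-1])
E
```

```text
t: 10.38
eef_pos: [0.4517, -0.0524, 0.1556]
tcp_rot: [[-0.013, 1.0, -0.002], [1.0, 0.013, 0.001], [0.001, -0.002, -1.0]]
wrist_force: [0.6, -0.9, -0.7]
width: -0.0001
```

View pics/s5.png

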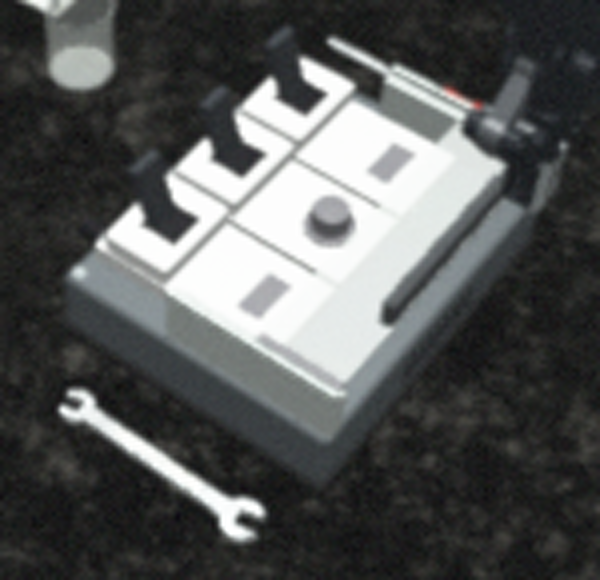

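```bash
python3 -m pendant '{"offset":[[0,0,0.02],[0,0,0.03],[0,0,0.018],[0,0,0],[0,0.012,0],[0,0.01,0],[0,0.01,0],[0,0.01,0],[0,0.01,0],[0,0.008,0],[0,0,0]],"spin":[0,0,0,0,0,0,0,0,0,0,0]}'; python3 - <<'E'
from h import *
print(state()['eef_pos'])
s=snapshot('scene'); a=s['color'][155:300,235:385]; cv2.imwrite('pics/s6.png',cv2.resize(a,None,fx=4,fy=4,interpolation=cv2.INTER_CUBIC)[:,:,::-1])
E
```

```text
t: 11.8
eef_pos: [0.516, -0.0523, 0.0888]
tcp_rot: [[-0.014, 1.0, 0.001], [1.0, 0.014, 0.0], [0.0, 0.001, -1.0]]
wrist_force: [-0.6, 1.1, 0.2]
width: 0.0002
[ 0.51595865 -0.05230585  0.08880563]
```

View pics/s6.png

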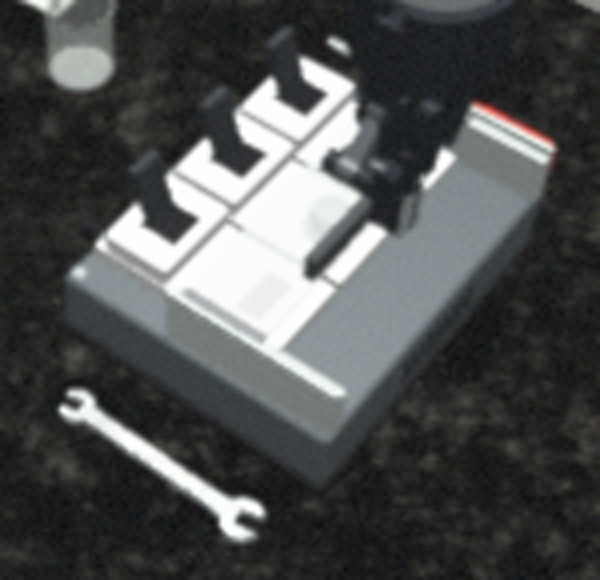

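```bash
for i in 1 ; do python3 -m pendant '{"offset":[[0,0.002,0],[0,0.002,0],[0,0,0]],"spin":[0,0,0]}'; done
```

```text
t: 12.22
eef_pos: [0.5172, -0.0522, 0.0886]
tcp_rot: [[-0.014, 1.0, -0.006], [1.0, 0.014, 0.0], [0.001, -0.006, -1.0]]
wrist_force: [-7.4, -0.4, 3.6]
width: -0.0001
```

```bash
python3 -m pendant '{"offset":[[0,0.002,0],[0,0.002,0],[0,0,0]],"spin":[0,0,0]}'; python3 -m pendant '{"offset":[[0,-0.02,0],[0,-0.015,0],[0,-0.015,-0.03],[0,-0.01,-0.05],[0,0,-0.05],[0,0,0],[0,0,0]],"spin":[0,0,0,0,0,0,0]}'; python3 - <<'E'
from h import *
st=state(); w=snapshot('wrist'); save(w,'w7.png'); print(st['eef_pos'])
s=snapshot('scene'); a=s['color'][155:300,235:385]; cv2.imwrite('pics/s7.png',cv2.resize(a,None,fx=4,fy=4,interpolation=cv2.INTER_CUBIC)[:,:,::-1])
t=snapshot('top'); a=t['color'][165:285,220:400]; cv2.imwrite('pics/t7.png',cv2.resize(a,None,fx=4.4,fy=4.4,interpolation=cv2.INTER_CUBIC)[:,:,::-1])
E
```

```text
t: 12.6
eef_pos: [0.5173, -0.0521, 0.0886]
tcp_rot: [[-0.016, 1.0, -0.018], [1.0, 0.016, 0.001], [0.001, -0.018, -1.0]]
wrist_force: [-18.8, -0.9, 15.0]
width: 0.0002
t: 13.48
eef_pos: [0.4628, -0.053, 0.2185]
tcp_rot: [[-0.014, 1.0, 0.0], [1.0, 0.014, 0.0], [0.0, 0.0, -1.0]]
wrist_force: [-0.8, 0.2, -1.0]
width: 0.0001
[ 0.46283243 -0.05295774  0.21849288]
```

View pics/s7.png

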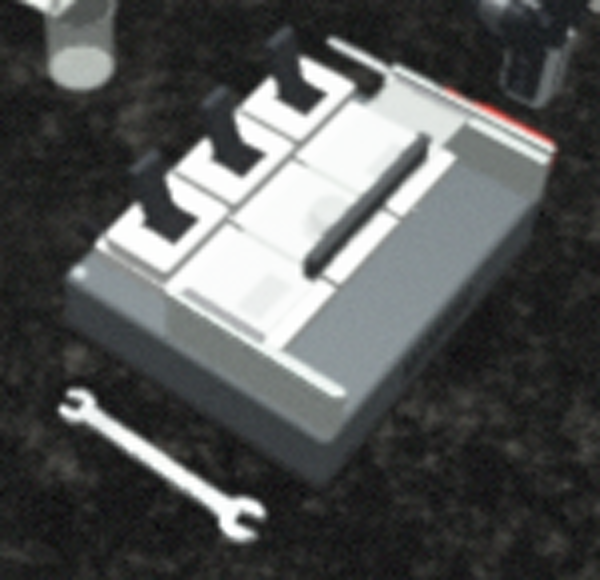

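View pics/t7.png

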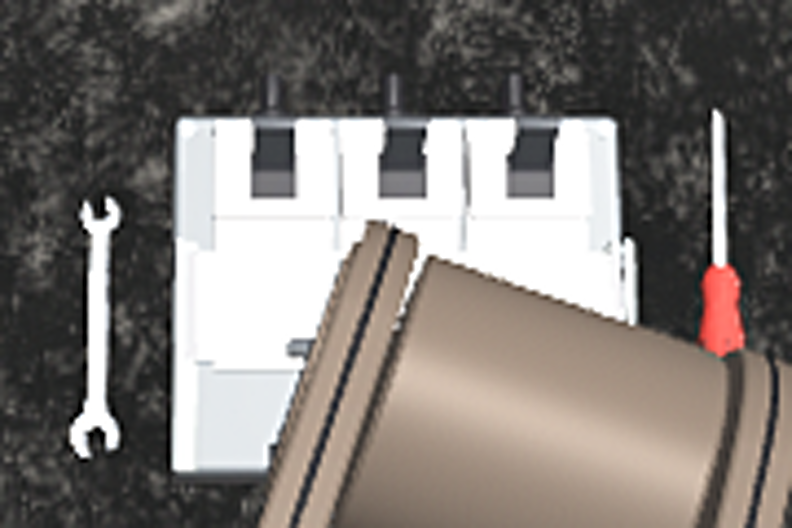

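View pics/w7.png

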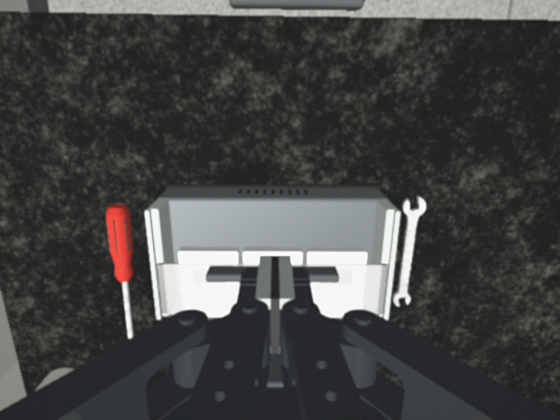

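```bash
python3 - <<'E'
from h import *
c=snapshot('scene')
g=lambda u,v:(235+(u+.5)/4-.5,155+(v+.5)/4-.5)
for p in [(503,180),(387,313),(424,139),(309,267)]: print(p,atz(c,g(*p),.099))
print(state()['wrist_force'],job_done())
E
```

```text
(503, 180) [ 0.48286912 -0.10574751  0.099     ]
(387, 313) [0.481365   0.00464737 0.099     ]
(424, 139) [ 0.53064572 -0.1045705   0.099     ]
(309, 267) [0.52729721 0.0050737  0.099     ]
the job is handed in; nothing more can be done
[ 0.46438772  0.83726515 -1.00478948] None
```

I ran the trip test on the earth-leakage switch (the middle module) and handed the job in at about 13.5 s of the 42 s allowed. No verdict is reported, so the results below come from my own checks.

1. **Trip:** I pressed the test button with closed fingers down to its stop, at about 13 N. The scene picture then showed the lever dropped and the button back up.
2. **Reset:** I pushed the lever back until the force on the finger fell away. The pictures afterwards show all three levers standing up.
3. **Shutter:** I pushed the shutter bar until it stopped moving, with the force rising to 18.8 N.
4. **Last checks:** The arm stood clear of everything with about 1 N on the wrist. The screwdriver and the spanner looked unmoved.

**One disagreement:** by pixel measurement the bar moved about 46 to 48 mm, not the nominal 50 mm. That could leave it right at the 4 mm limit. I put this down to measuring error of 2 to 3 mm, because the bar stopped hard, but I did not check the shutter position any other way.

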